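Latch the blue filter slide of a microscope light base

TASK

Put the blue filter into the light of the digital microscope: with a fingertip, push the filter slide with the blue push pad all the way in against its spring, then let go so that it comes back a little and stays latched on its catch, part-way in. Leave the amber slide out. Push only, do not grasp, lift or shift anything: the dish under the lens, the oil bottle and the slide box stay where they are.

Things in the scene. Friction and masses are not known exactly. Their poses are not given: they have to be found in the camera images.
- blue_slide_pad (a point): Centre of the outer face of the BLUE push pad (round plastic disc, 24 mm across, 12 mm thick), outer end of the blue filter slide. It sticks out level from the base's front wall, 30 mm above the bench, on a flat bar 16 mm wide, 8 mm high. Moves with the slide. x axis: level, the way the slide is pushed in; z up. Face to front wall: 58 mm when out, 24 mm latched, 12 mm at the end stop.
- amber_slide_pad (a point): The same point and axes on the AMBER slide, alike but for its colour, parallel to the blue one and 64 mm beside it, to its left or right. It is to stay out.
- blue_slide (a joint): Travel of the blue slide in m: 0 = out (start, held by its spring), grows as pushed in, 0.046 = hard end stop. From 0.003 to 0.034 it lifts a sprung catch pin; past 0.034 the pin drops behind a tooth, and the slide, let go, comes back to 0.034 and stays latched. Let go sooner, it springs right out. Takes 4 N at first, up to 9 N near the end.
- amber_slide (a joint): Travel of the amber slide in m, as for the blue one: 0 = out. To stay out.
- light_axis (a point): Microscope, fixed to the bench. This point: centre of the round glass plate (100 mm) in the top of its ivory light base (300 mm front to back, 240 wide, 60 high), 60 mm above the bench; x axis from front to back, z up. Front wall with the slides: 170 mm towards -x. Over the glass a camera and lens tube (54 mm thick, 183 to 357 mm above the bench); steel column 95 mm behind, to 380 mm.
- catch_pins (a point): Point on the base's top (60 mm above the bench) midway between the two brass-headed catch pins, 45 mm behind the front wall. Pins are 64 mm apart (y = +32 and -32 mm), one over each slide; heads 13 mm thick, tops at 75 mm above the bench, up to 82 mm while lifted by the slide. They work by themselves. Axes as light_axis.
- dish: Clear round specimen dish with lid, 62 mm across, 14 mm high, loose on the glass under the lens. Origin: centre of its underside. Leave it.
- oil_bottle: Small brown bottle with black cap, 32 mm across, 72 mm high, loose on the bench some 200 mm out from the front wall, left or right of the slides. Origin: centre of its underside. Leave it.
- slide_box: Closed green box for glass slides, pale lid, 75 x 95 x 33 mm, loose on the bench beside the bottle, some 200 mm out from the front wall. Origin: centre of its underside. Leave it.

How it is judged:
By the outcome, as a careful person would: the job done as asked, in the order asked, and still so for the second after the job is handed in, with the robot touching nothing.
It also fails if it takes over 38 s, if anything falls off the work surface, if the arm or the gripper's body presses on something with over 40 N, if the wrist force passes 120 N, or if a joint passes its speed limit or range.

ROBOT

A 6-joint arm with a two-finger parallel gripper is mounted at the origin on the work surface. World frame = base frame: x ahead of the robot, y to its left, z up, the work surface at z = 0. Lengths are in mm, angles in degrees, forces in N, time in s.
With the tool pointing down it reaches from about 275 to 825 mm from the base axis. Payload 5.2 kg.
Tool frame: the origin (TCP) lies midway between the tips of the shut fingers; the grasp point (between the pads) lies arm.grip_point_offset behind it (arm.grip_point_offset is the distance from the TCP to the grasp point, in mm); y points along the fingers, z is the direction in which the jaws open and shut, and the axes are right-handed (so a half turn about y gives the same grasp; the last joint's range is limited). The gripper opens to 93 mm and grips with 3 to 60 N. Pads are 15 mm wide; open, the fingers measure 128 mm over their backs; the gripper's body (75 mm by 188 mm) begins 65 mm behind the grasp point.
Start: joints at [-78.197, 14.817, 87.949, -0, 77.235, -11.62], TCP at [218.65, -504.675, 218.653] pointing down, gripper open.
Joint ranges: [-179.93, 179.93], [-52.35, 119.4], [10.71, 147.94], [-69.91, 249.91], [12.55, 155.21], [-178.61, 178.61]. Speed limits (degrees/s): [147.25, 147.25, 180, 180, 180, 180].

INTERFACE

Orientations are given as [roll, pitch, yaw] about the fixed x, y, z axes, in that order (R = Rz(yaw) Ry(pitch) Rx(roll)).
In Python, from workcell import arm gives the robot as it stands.
- The arm moves only by the shell command python3 -m handwheel 'ROWS' [FORCE]. ROWS is JSON, a list of rows, each a list of 7 numbers: the shift along the tool's x, y, z in mm, then the turn, a rotation vector about the tool's x, y, z in rad, then the closure, from 0 (fully open) to 1 (shut). In form: [[x, y, z, ax, ay, az, hand], ...]. A call has 1 to 10 rows; each row shifts and turns the commanded pose from where the row before left it, along the tool's axes as they then stand; what a row does not reach is not made up. A row lasts 1/12 s, in which the tool goes at most 41.7 mm and 7.16 degrees, less where a joint would pass 70% of its speed; a pose out of reach is approached as far as the arm can. A call with a gripper value outside its range is refused whole. The fingers move at their own pace and stop on an object; FORCE is the grip in N (left out, the last holds). Time passes only in rows, so rows that do not move let the fingers close. It gives the time, the measured TCP pose, the force and the opening at its end, in the units of the state.
- arm.observe(): the state, without advancing time (a new reading comes with each control period).
- arm.camera(name): name is "side" or "top" or "wrist"; returns a dict with "img" (480x640x3 uint8, blue, green, red), "fx", "fy", "cx", "cy" (pixels), "rvec" (rotation vector, rad) and "tvec" (3), from world to camera coordinates, as OpenCV has them; the wrist camera has in their place "mount" (4x4, takes a point from camera to tool coordinates, whose origin is the TCP and whose axes are the tool frame's). Camera axes: x right, y down, z forward; pixel columns grow to the right and rows downward; lengths in mm; the calibration is good to about 2 mm. A picture is of the moment at which its call begins: read the wrist's pose just before it. There is no depth.
- arm.close_job(): hands the job in, once; it reports no verdict.
The state is a dict: "time": time; "joint_positions": joint angles; "dq": joint speeds; "tau": joint torques, N m; "tcp_pos": TCP position; "tcp_rot": TCP orientation; "force": force on the tool from outside, world axes, zero at the start; "wrist_torque": the same for the moment, N m; "width": opening from 0.0 (shut) to 1.0 (fully open).
Only numpy, scipy, OpenCV 4.12 (cv2) and the standard library are available. Lean on these libraries where they do the work, as an engineer would, in place of code of your own. Each camera call takes 0.05 s, during which the arm holds its last target.

## Working session

There is one attempt and no reset: what is moved stays moved. The work goes in short steps, Python scripts to look and compute and a shell command to move; the robot and the scene stay as the last step left them, time stands still between calls to the robot, and variables do not carry over. Pictures are saved under pics/ and viewed, and the job is handed in when it is done.

```bash
mkdir -p pics; ls; python3 - <<'E'
from workcell import arm
import cv2
s=arm.observe();print(s, arm.grip_point_offset)
for n in("side","top","wrist"):
    c=arm.camera(n);cv2.imwrite(f"pics/{n}0.png",c["img"]);print(n,{k:v for k,v in c.items() if k!="img"})
E
```

```text
pics
{'time': 0.0, 'joint_positions': array([-7.82008962e+01,  1.48586324e+01,  8.80107388e+01, -8.77446349e-04,
        7.72324077e+01, -1.16215489e+01]), 'dq': array([-0.04653198, -0.04645577, -0.09115316,  0.01150701,  0.04518179,
       -0.01012724]), 'tau': array([ 1.00842721e-03, -4.37304461e+01, -2.84000641e+01,  7.21312221e-02,
        4.09779302e-02, -1.21720050e-04]), 'tcp_pos': array([ 218.50103756, -504.15368214,  217.82595019]), 'tcp_rot': array([-9.00998647e+01,  1.96651049e-02, -1.56579170e+02]), 'force': array([-0.20637937,  0.115242  ,  0.54929489]), 'wrist_torque': array([ 0.00220457, -0.00836512, -0.03197588]), 'width': 0.9982139210438766} 18.8
side {'fx': 480.53285807420207, 'fy': 480.53285807420207, 'cx': 322.62858240721164, 'cy': 243.56453162983198, 'rvec': array([ 2.07553257, -0.75122178,  0.38516358]), 'tvec': array([-508.34195425,  258.95259829,  486.10206639])}
top {'fx': 542.6302340918696, 'fy': 542.6302340918696, 'cx': 321.50052362401345, 'cy': 237.35281492263903, 'rvec': array([ 2.11903011, -2.14576224,  0.12722894]), 'tvec': array([ -31.14215037,  628.63853776, 1031.26023453])}
wrist {'fx': 372.0396369737319, 'fy': 372.0396369737319, 'cx': 320.90937919443616, 'cy': 242.71640549391822, 'mount': array([[ 1.99554966e-03,  9.54708586e-01,  2.97535767e-01,
        -8.34976194e+01],
       [ 3.17832315e-04, -2.97536950e-01,  9.54710250e-01,
        -1.65834739e+02],
       [ 9.99997958e-01, -1.81060523e-03, -8.97186998e-04,
         2.56706107e-01],
       [ 0.00000000e+00,  0.00000000e+00,  0.00000000e+00,
         1.00000000e+00]])}
```

View pics/side0.png

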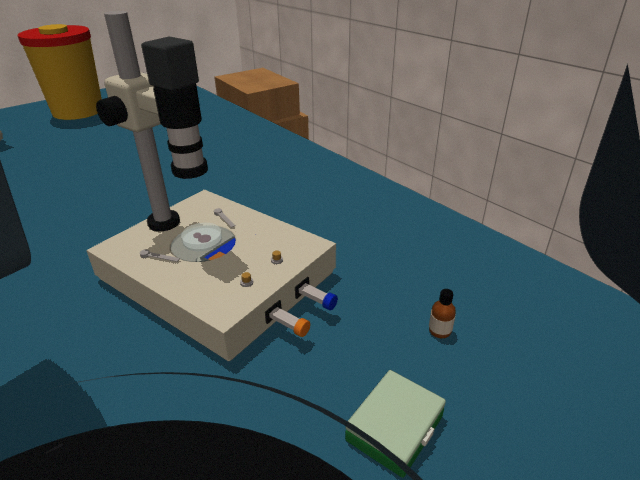

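View pics/top0.png

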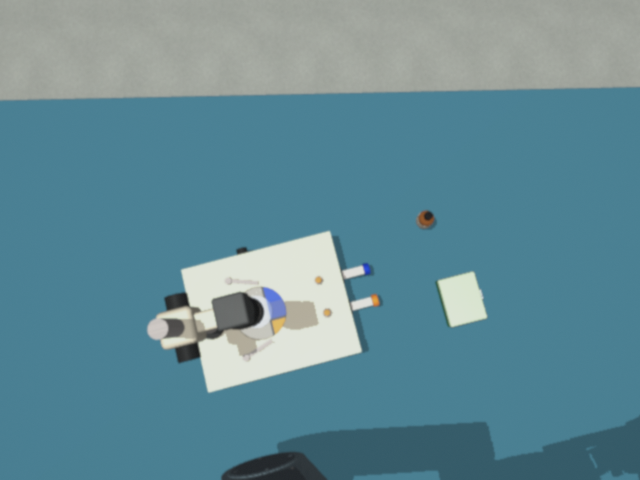

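View pics/wrist0.png

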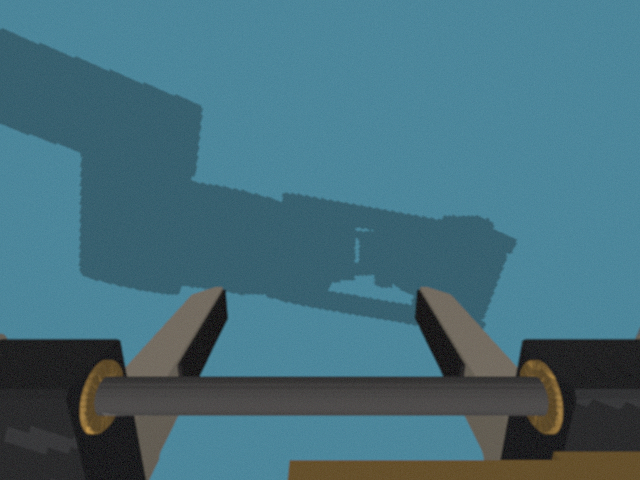

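The side view shows the blue pad at about (331,301) and the amber at (303,327). The top view has blue at about (367,269) and amber at (376,300), with the bottle at (426,219) and the box at (462,299). I'll measure these more finely.

```bash
cat > h.py <<'E'
import numpy as np,cv2
from workcell import arm
def ray(c,uv):
    R=cv2.Rodrigues(np.array(c["rvec"]))[0];t=np.array(c["tvec"])
    d=R.T@np.array([(uv[0]-c["cx"])/c["fx"],(uv[1]-c["cy"])/c["fy"],1]);return -R.T@t,d/np.linalg.norm(d)
def atz(c,uv,z):
    o,d=ray(c,uv);return o+d*(z-o[2])/d[2]
def tri(*rs):
    A=sum(np.eye(3)-np.outer(d,d) for o,d in rs);b=sum((np.eye(3)-np.outer(d,d))@o for o,d in rs);return np.linalg.solve(A,b)
def proj(c,P):
    return cv2.projectPoints(np.float64(P).reshape(-1,1,3),c["rvec"],c["tvec"],np.array([[c["fx"],0,c["cx"]],[0,c["fy"],c["cy"]],[0,0,1]]),None)[0].reshape(-1,2)
E
python3 - <<'E'
from h import *
t=arm.camera("top");s=arm.camera("side")
a=cv2.resize(t["img"][215:335,310:440],None,fx=4.5,fy=4.5,interpolation=cv2.INTER_CUBIC);cv2.imwrite("pics/tz.png",a)
a=cv2.resize(s["img"][230:370,220:350],None,fx=4,fy=4,interpolation=cv2.INTER_CUBIC);cv2.imwrite("pics/sz.png",a)
hs={n:cv2.cvtColor(c["img"],cv2.COLOR_BGR2HSV) for n,c in(("top",t),("side",s))}
C={}
for n,box in(("top",(358,255,385,310)),("side",(290,285,340,340))):
  for k,(lo,hi) in dict(blue=((112,190,60),(130,255,255)),amb=((5,170,120),(20,255,255))).items():
    m=cv2.inRange(hs[n],lo,hi);M=np.zeros_like(m);x0,y0,x1,y1=box;M[y0:y1,x0:x1]=m[y0:y1,x0:x1]
    ys,xs=np.nonzero(M);C[n,k]=(xs.mean(),ys.mean());print(n,k,len(xs),C[n,k],xs.min(),xs.max(),ys.min(),ys.max())
for k in("blue","amb"):print(k,"tri",tri(ray(t,C["top",k]),ray(s,C["side",k])),"top z30",atz(t,C["top",k],32),"side z30",atz(s,C["side",k],30))
print("top base corners z60",[atz(t,p,60).round(0) for p in((330,232),(361,352),(208,391),(182,268))])
print("pins",[atz(t,p,75).round(0) for p in((319,280),(327,313))],"bottle",atz(t,(428,216),72).round(),"box",[atz(t,p,33).round() for p in((438,280),(473,272),(487,319),(450,326))])
E
```

```text
top blue 40 (np.float64(366.7), np.float64(268.4)) 364 369 264 273
top amb 34 (np.float64(375.05882352941177), np.float64(300.0)) 373 377 296 304
side blue 185 (np.float64(329.7243243243243), np.float64(301.0054054054054)) 323 337 293 309
side amb 121 (np.float64(299.6776859504132), np.float64(324.9504132231405)) 294 307 318 334
blue tri [ 566.92314832 -128.19720494   29.89773597] top z30 [ 566.50022308 -127.91359655   32.        ] side z30 [ 567.10394214 -128.42317362   30.        ]
amb tri [ 503.37232689 -142.53474479   33.95114347] top z30 [ 503.86764714 -142.94507114   32.        ] side z30 [ 505.26061703 -139.01959603   30.        ]
top base corners z60 [array([636., -56.,  60.]), array([ 405., -112.,   60.]), array([336., 178.,  60.]), array([569., 234.,  60.])]
pins [array([542., -34.,  75.]), array([479., -49.,  75.])] bottle [ 663. -246.   72.] box [array([ 542., -268.,   33.]), array([ 557., -337.,   33.]), array([ 465., -359.,   33.]), array([ 452., -287.,   33.])]
```

View pics/tz.png

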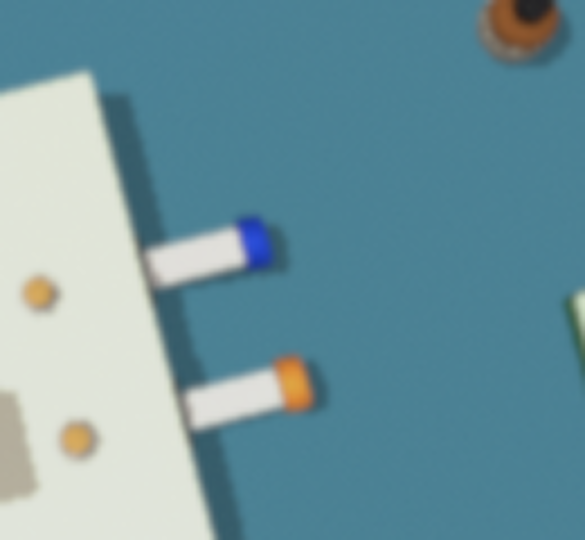

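View pics/sz.png

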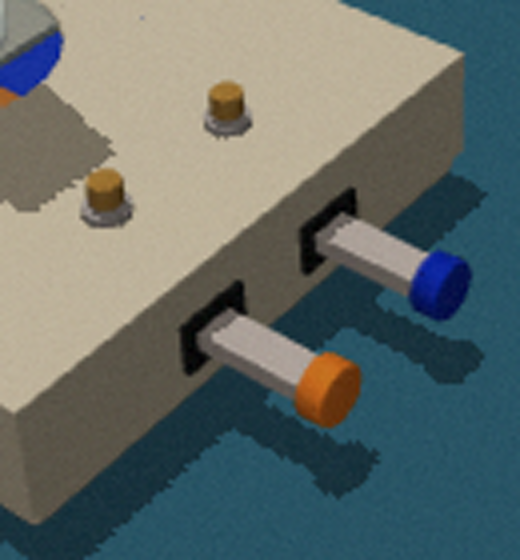

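The pads are 64 mm apart at z≈30 and the push direction is about 103° yaw, which agrees with the given sizes. Next I shut the fingers and turn the tool to yaw -77, so its x axis runs along the slide.

```bash
python3 -m handwheel '[[0,0,0,0,-0.12,0,1],[0,0,0,0,-0.12,0,1],[0,0,0,0,-0.12,0,1],[0,0,0,0,-0.12,0,1],[0,0,0,0,-0.12,0,1],[0,0,0,0,-0.12,0,1],[0,0,0,0,-0.12,0,1],[0,0,0,0,-0.12,0,1],[0,0,0,0,-0.12,0,1],[0,0,0,0,-0.12,0,1]]' 20
python3 -m handwheel '[[0,0,0,0,-0.095,0,1],[0,0,0,0,-0.095,0,1],[0,0,0,0,0,0,1],[0,0,0,0,0,0,1]]'
cat >> h.py <<'E'
from scipy.spatial.transform import Rotation as Ro
def totool(target):
    s=arm.observe();R=Ro.from_euler("xyz",s["tcp_rot"],degrees=True).as_matrix()
    print("t",s["time"],"pos",s["tcp_pos"].round(1),"rot",s["tcp_rot"].round(2),"F",s["force"].round(1),"w",s["width"],"q",s["joint_positions"].round(0))
    print("tool shift",(R.T@(np.array(target)-s["tcp_pos"])).round(1))
E
python3 -c "
from h import *
totool((578,-181,200))"
```

```text
time: 1.08
tcp_pos: [218.6, -504.6, 218.5]
tcp_rot: [-90.0, 0.0, -87.5]
force: [0.2, 0.5, -0.6]
width: 0.331
time: 1.42
tcp_pos: [218.6, -504.6, 218.6]
tcp_rot: [-90.0, 0.0, -77.1]
force: [-0.8, 0.2, 0.1]
width: 0.045
t 1.4167 pos [ 218.6 -504.6  218.6] rot [-9.00e+01  1.00e-02 -7.71e+01] F [-0.8  0.2  0.1] w 0.04489416489742704 q [-78.  15.  88.   0.  77. -91.]
tool shift [-235.2   18.6  422.5]
```

```bash
python3 -m handwheel '[[-14.7,1.2,26.4,0,0,0,1],[-14.7,1.2,26.4,0,0,0,1],[-14.7,1.2,26.4,0,0,0,1],[-14.7,1.2,26.4,0,0,0,1],[-14.7,1.2,26.4,0,0,0,1],[-14.7,1.2,26.4,0,0,0,1],[-14.7,1.2,26.4,0,0,0,1],[-14.7,1.2,26.4,0,0,0,1]]'
python3 -m handwheel '[[-14.7,1.2,26.4,0,0,0,1],[-14.7,1.2,26.4,0,0,0,1],[-14.7,1.2,26.4,0,0,0,1],[-14.7,1.2,26.4,0,0,0,1],[-14.7,1.2,26.4,0,0,0,1],[-14.7,1.2,26.4,0,0,0,1],[-14.7,1.2,26.4,0,0,0,1],[-14.7,1.2,26.4,0,0,0,1],[0,0,0,0,0,0,1],[0,0,0,0,0,0,1]]'
python3 -c "
from h import *
totool((578,-181,100))
for n in('wrist','side'):
  c=arm.camera(n);cv2.imwrite(f'pics/{n}1.png',c['img'])"
```

```text
time: 2.08
tcp_pos: [398.7, -341.2, 209.1]
tcp_rot: [-90.0, -0.0, -77.1]
force: [0.1, -0.2, 1.0]
width: 0.004
time: 2.92
tcp_pos: [577.6, -178.8, 198.9]
tcp_rot: [-90.0, 0.0, -76.9]
force: [0.5, 0.4, -1.0]
width: 0.005
t 2.9167 pos [ 577.6 -178.8  198.9] rot [-9.003e+01  2.000e-02 -7.690e+01] F [ 0.5  0.4 -1. ] w 0.005151953723273035 q [-28.  21.  82.  -0.  77. -41.]
tool shift [ 2.3 98.9 -0.1]
```

View pics/wrist1.png

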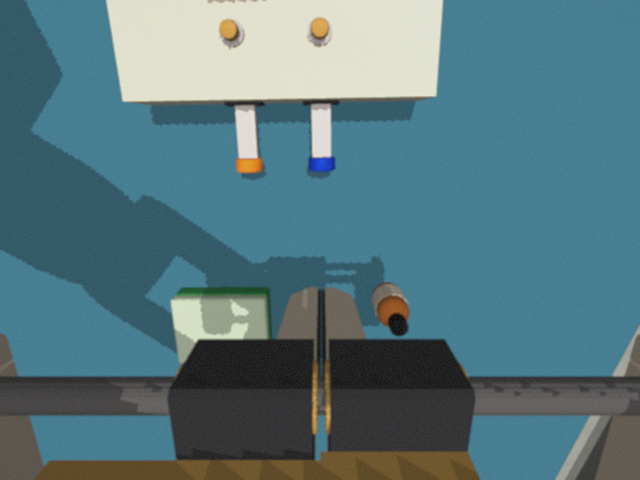

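View pics/side1.png

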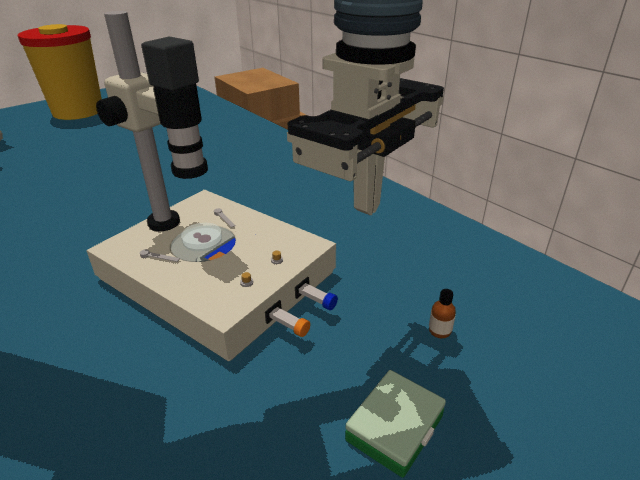

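The wrist view shows the blue pad at (321,165), on the tool's centre column. The amber pad is at (249,166). I'll check the pad position with the wrist camera and then descend.

```bash
python3 - <<'E'
from h import *
s=arm.observe();c=arm.camera("wrist");R=Ro.from_euler("xyz",s["tcp_rot"],degrees=True).as_matrix();M=c["mount"]
def wz(u,v,z):
    d=R@(M[:3,:3]@np.array([(u-c["cx"])/c["fx"],(v-c["cy"])/c["fy"],1]));o=s["tcp_pos"]+R@M[:3,3];return (o+d*(z-o[2])/d[2])
for n,p in dict(blueface=(321.5,171,30),bluetop=(321.5,160,42),amber=(249.5,173,30),wallL=(123,101,60),wallR=(437,97,60)).items():
    w=wz(*p);print(n,w.round(1),"tool rel",(R.T@(w-s["tcp_pos"])).round(1))
E
python3 -m handwheel '[[0,18,0,0,0,0,1],[0,18,0,0,0,0,1],[0,18,0,0,0,0,1],[0,18,0,0,0,0,1],[0,18,0,0,0,0,1],[0,18,0,0,0,0,1],[0,18,0,0,0,0,1],[0,18,0,0,0,0,1],[0,18,0,0,0,0,1],[0,14,0,0,0,0,1]]'
python3 -m handwheel '[[0,0,0,0,0,0,1],[0,0,0,0,0,0,1]]'
python3 -c "
from h import *
totool((567,-134,22))
for n in('wrist','side'):
  c=arm.camera(n);cv2.imwrite(f'pics/{n}2.png',c['img'])"
```

```text
blueface [ 566.7 -135.8   30. ] tool rel [-45.6 169.2   0.7]
bluetop [ 564.3 -125.5   42. ] tool rel [-56.2 157.2   0.7]
amber [ 504.5 -151.8   30. ] tool rel [-44.  169.3 -63.5]
wallL [ 405.4 -114.8   60. ] tool rel [-102.4  139.3 -151.8]
wallR [639.6 -58.3  60. ] tool rel [-104.7  139.1   89.1]
time: 3.9
tcp_pos: [575.6, -181.3, 22.4]
tcp_rot: [-90.1, 0.0, -77.1]
force: [-0.7, 0.0, 0.1]
width: 0.007
time: 4.07
tcp_pos: [575.9, -180.9, 23.2]
tcp_rot: [-90.1, 0.1, -77.1]
force: [-0.4, -0.5, -0.0]
width: 0.004
t 4.0667 pos [ 575.9 -180.9   23.2] rot [-9.007e+01  6.000e-02 -7.706e+01] F [-0.4 -0.5 -0. ] w 0.0035275458027688245 q [-28.  31.  93.  -0.  56. -41.]
tool shift [-47.7   1.2   1.8]
```

View pics/wrist2.png

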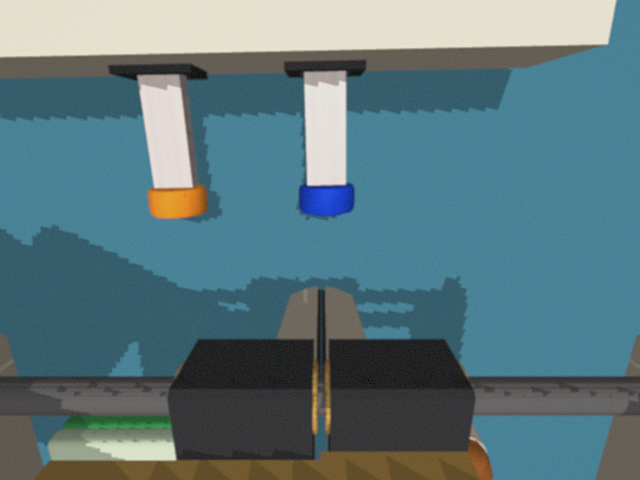

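View pics/side2.png

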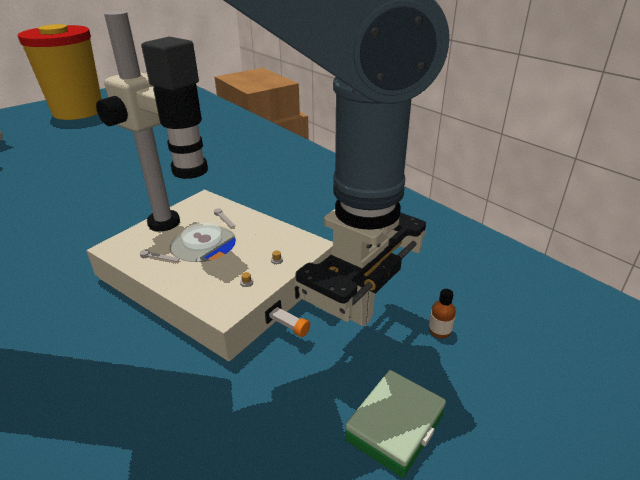

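Wrist view: the blue pad is at (326,198), about 2 mm to the right of the finger centre (321). I'll correct that while approaching, then push slowly and watch the force.

```bash
python3 -m handwheel '[[-6,0,0.4,0,0,0,1],[-6,0,0.4,0,0,0,1],[-6,0,0.4,0,0,0,1],[-6,0,0.4,0,0,0,1],[-6,0,0.4,0,0,0,1],[0,0,0,0,0,0,1]]'
python3 -m handwheel '[[-3,0,0,0,0,0,1],[-3,0,0,0,0,0,1],[-3,0,0,0,0,0,1],[-3,0,0,0,0,0,1],[-3,0,0,0,0,0,1],[0,0,0,0,0,0,1]]'
python3 -c "
from h import *
totool((567,-134,22))
for n in('wrist',):
  c=arm.camera(n);cv2.imwrite(f'pics/{n}3.png',c['img'])"
```

```text
time: 4.67
tcp_pos: [571.7, -148.7, 23.5]
tcp_rot: [-90.0, 0.0, -76.9]
force: [0.1, 0.8, 0.1]
width: 0.005
time: 5.17
tcp_pos: [568.9, -136.4, 23.5]
tcp_rot: [-90.0, -0.1, -76.9]
force: [-0.2, -4.0, -0.4]
width: 0.004
t 5.1667 pos [ 568.9 -136.4   23.5] rot [-8.999e+01 -8.000e-02 -7.692e+01] F [-0.2 -4.  -0.4] w 0.004033912251516212 q [-24.  29.  96.  -0.  54. -37.]
tool shift [-2.8  1.5 -1.3]
```

View pics/wrist3.png

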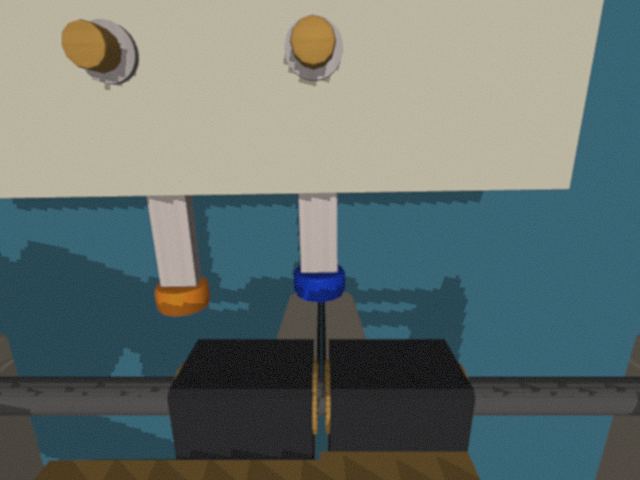

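The finger is in contact and centred, with the pad at (320,282) against a finger at 321. The force is 4 N and the blue pad has gone in a few mm relative to amber. I continue pushing.

```bash
python3 -m handwheel '[[-3,0,0,0,0,0,1],[-3,0,0,0,0,0,1],[-3,0,0,0,0,0,1],[-3,0,0,0,0,0,1],[-3,0,0,0,0,0,1],[-3,0,0,0,0,0,1],[-3,0,0,0,0,0,1],[-3,0,0,0,0,0,1],[-3,0,0,0,0,0,1],[-3,0,0,0,0,0,1]]'
python3 -m handwheel '[[-2,0,0,0,0,0,1],[-2,0,0,0,0,0,1],[-2,0,0,0,0,0,1],[0,0,0,0,0,0,1]]'
```

```text
time: 6.05
tcp_pos: [561.9, -108.2, 23.5]
tcp_rot: [-90.0, -0.1, -76.9]
force: [-1.4, -8.3, -0.9]
width: 0.0
time: 6.38
tcp_pos: [560.4, -102.2, 23.5]
tcp_rot: [-90.0, -0.1, -76.9]
force: [-1.8, -7.8, -1.7]
width: 0.001
```

```bash
python3 -m handwheel '[[-1.5,0,0,0,0,0,1],[-1.5,0,0,0,0,0,1],[0,0,0,0,0,0,1]]'
python3 -m handwheel '[[-1.5,0,0,0,0,0,1],[0,0,0,0,0,0,1]]'
python3 -m handwheel '[[-1,0,0,0,0,0,1],[0,0,0,0,0,0,1]]'
```

```text
time: 6.63
tcp_pos: [559.7, -99.5, 23.5]
tcp_rot: [-90.0, -0.1, -76.9]
force: [-1.9, -8.1, -1.3]
width: 0.003
time: 6.8
tcp_pos: [559.4, -98.1, 23.5]
tcp_rot: [-90.0, -0.1, -76.9]
force: [-1.0, -8.4, -0.2]
width: 0.006
time: 6.97
tcp_pos: [559.2, -97.3, 23.5]
tcp_rot: [-90.1, -0.1, -76.9]
force: [-0.7, -9.2, -0.2]
width: 0.004
```

```bash
python3 -m handwheel '[[-1,0,0,0,0,0,1],[0,0,0,0,0,0,1]]'
python3 -m handwheel '[[-1,0,0,0,0,0,1],[0,0,0,0,0,0,1]]'
python3 -c "
from h import *
for n in('wrist',):
  c=arm.camera(n);cv2.imwrite(f'pics/{n}4.png',c['img'])"
```

```text
time: 7.13
tcp_pos: [559.3, -97.3, 23.6]
tcp_rot: [-90.0, -0.2, -76.9]
force: [-1.3, -12.5, -2.3]
width: 0.007
time: 7.3
tcp_pos: [559.3, -97.2, 23.6]
tcp_rot: [-90.0, -0.3, -76.9]
force: [-1.9, -15.0, -2.8]
width: 0.008
```

View pics/wrist4.png

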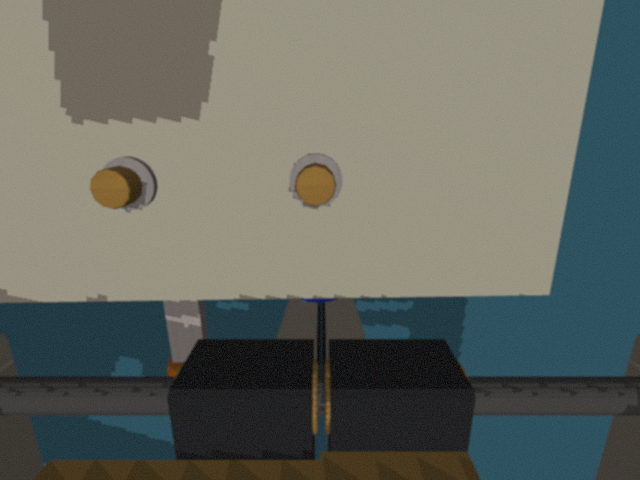

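The position has stalled while the force climbs to 15 N, and the pad face is about 12 mm from the wall, so this is the end stop. Now I back off straight along the slide.

```bash
python3 -m handwheel '[[2,0,0,0,0,0,1],[3,0,0,0,0,0,1],[3,0,0,0,0,0,1],[3,0,0,0,0,0,1],[3,0,0,0,0,0,1],[3,0,0,0,0,0,1],[3,0,0,0,0,0,1],[6,0,0,0,0,0,1],[8,0,0,0,0,0,1],[0,0,0,0,0,0,1]]'
python3 -m handwheel '[[10,0,0,0,0,0,1],[10,0,0,0,0,0,1],[10,0,0,0,0,0,1],[10,0,0,0,0,0,1],[0,0,0,0,0,0,1],[0,0,0,0,0,0,1]]'
python3 -c "
from h import *
totool((578,-181,200))
for n in('wrist','side'):
  c=arm.camera(n);cv2.imwrite(f'pics/{n}5.png',c['img'])"
```

```text
time: 8.18
tcp_pos: [567.3, -127.8, 23.6]
tcp_rot: [-90.0, -0.0, -77.0]
force: [0.2, -0.4, -1.6]
width: 0.002
time: 8.68
tcp_pos: [575.7, -166.4, 23.4]
tcp_rot: [-90.0, 0.0, -77.0]
force: [0.7, -0.4, -0.7]
width: 0.002
t 8.6833 pos [ 575.7 -166.4   23.4] rot [-90.     0.   -77.02] F [ 0.7 -0.4 -0.7] w 0.0019473460720207244 q [-27.  31.  94.   0.  55. -40.]
tool shift [  14.7 -176.6   -1. ]
```

View pics/wrist5.png

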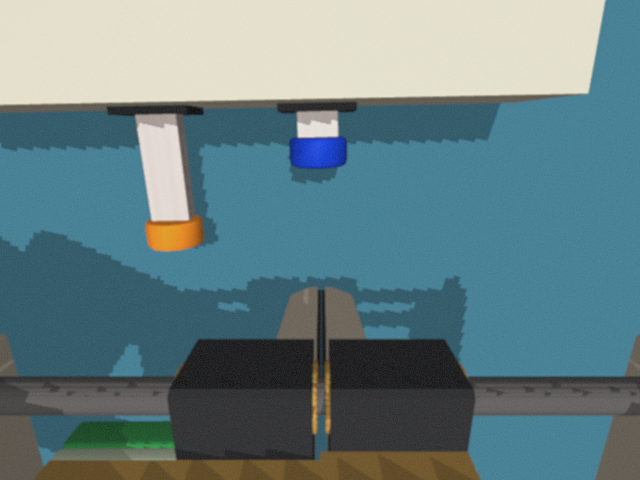

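The blue pad at (318,152) stands part-way in: it is latched. Amber is fully out at (174,232). I lift clear and check again from above and from the side.

```bash
python3 -m handwheel '[[1,-18,0,0,0,0,1],[1,-18,0,0,0,0,1],[1,-18,0,0,0,0,1],[1,-18,0,0,0,0,1],[1,-18,0,0,0,0,1],[1,-18,0,0,0,0,1],[1,-18,0,0,0,0,1],[1,-18,0,0,0,0,1],[1,-18,0,0,0,0,1],[0,0,0,0,0,0,1]]'
python3 - <<'E'
from h import *
s=arm.observe();c=arm.camera("wrist");cv2.imwrite("pics/w6.png",c["img"]);d=arm.camera("side");cv2.imwrite("pics/s6.png",d["img"])
R=Ro.from_euler("xyz",s["tcp_rot"],degrees=True).as_matrix();M=c["mount"]
h=cv2.cvtColor(d["img"],cv2.COLOR_BGR2HSV)
for k,lo,hi in(("blue",(112,190,60),(130,255,255)),("amb",(5,170,120),(20,255,255))):
    m=cv2.inRange(h,lo,hi);m[:285]=0;m[345:]=0;m[:,:285]=0;m[:,345:]=0
    if k=="blue": m=cv2.inRange(h,lo,hi);m[:278]=0;m[345:]=0;m[:,:285]=0;m[:,345:]=0
    ys,xs=np.nonzero(m);p=(xs.mean(),ys.mean());w=atz(d,p,30);print(k,len(xs),p,w.round(1),"dist to wall of disc centre",round(float((w[:2]-[520.5,-84])@[.227,-.974]),1))
E
```

```text
time: 9.62
tcp_pos: [579.5, -174.7, 189.4]
tcp_rot: [-89.7, -0.2, -76.9]
force: [1.3, -0.3, 1.3]
width: 0.004
blue 179 (np.float64(311.13966480446925), np.float64(292.0111731843575)) [559.  -96.2  30. ] dist to wall of disc centre 20.6
amb 134 (np.float64(299.67164179104475), np.float64(325.44029850746267)) [ 504.7 -139.7   30. ] dist to wall of disc centre 50.7
```

View pics/s6.png

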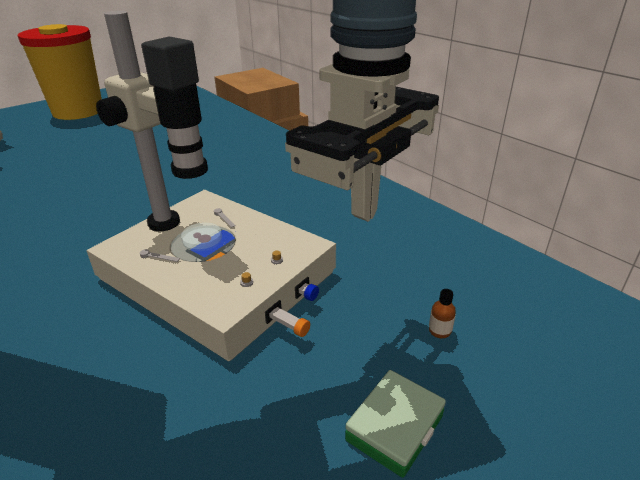

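View pics/w6.png

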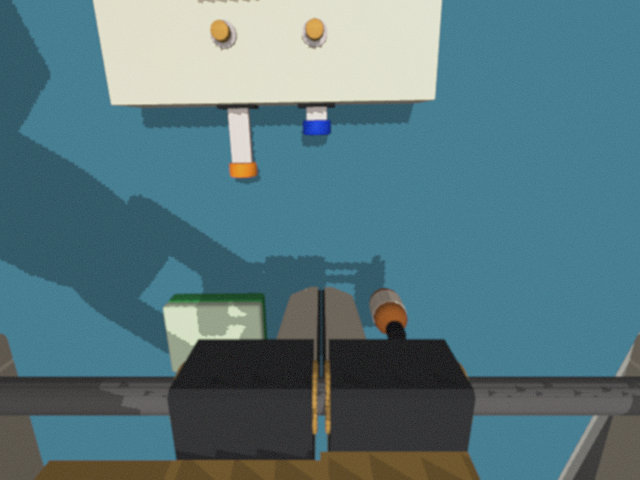

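The side view shows the blue pad at (311,292), about 33 mm further in than at the start, which fits the 34 mm latch. Amber is unchanged at (300,325). The bottle, box and dish sit where they were, and the arm is clear. I hand the job in.

```bash
python3 -c "
from workcell import arm
print(arm.close_job())"
```

```text
the job is handed in; nothing more can be done
None
```

The blue filter slide is latched part-way in, and I handed the job in at about 9.7 s of the 38 s allowed; `close_job` gave no verdict.

I pushed the blue pad with the shut fingertips until it stopped moving at the end stop, where the force rose from about 9 N to 15 N. I then backed straight off and lifted clear.

- **Blue slide:** the side camera put the pad about 33 mm further in than at the start, against 34 mm for latched. It read the same after the finger had left.
- **Amber slide:** the pad is still out, within about 1 mm of its starting position, which is measurement noise.
- **Other items:** the bottle, the slide box and the dish look unmoved by eye in the side picture; I did not measure them. The gripper was in free air with no contact force when I handed in.
- **Disagreement:** position estimates from the different cameras differed by 2–3 mm, and up to about 4 mm for the amber pad. I corrected about 2 mm sideways with the wrist camera before touching the pad. No check failed.

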